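# Slide an exhaust flange under the reader

## Task

Take the blue carrier plate by its orange upright grip, slide it along the bench between the guides and push it, flange first, under the low blue reader until its nose presses firmly on the hidden spring stop inside (more than 5 but never 20 newtons at the stop, and never hard against the guides, 30 newtons at most). Let go so that it stays resting against the stop, then press the green button on top of the reader all the way down and let it come up again. Leave the other things on the bench alone.

Things in the scene. Friction and masses are not known exactly. Their poses are not given: they have to be found in the camera images.
- carrier: Loose blue steel plate 200 long x 90 wide x 10 mm thick, 0.49 to 0.85 kg, flat on the bench, with a steel flange (70 mm dia, top 24 mm above the bench) centred 55 mm ahead of the origin. Origin: centre of the plate's underside; +x points to its nose (front edge at x = +100 mm), y across, z up. It slides on the bench with a few newtons of drag that differ each time.
- carrier_grip (a point): Point to grip on the carrier: orange upright block at its tail, 34 mm along x, 12 mm thick across y, standing from 10 to 66 mm above the bench; pinch it across its 12 mm. The point is 75 mm behind the carrier's origin and 52 mm up; same axes as the carrier.
- carrier_nose (a point): Middle of the carrier's front edge, 100 mm ahead of its origin, 5 mm up.
- gauge: Fixed reading station. Origin: on the bench, centre of the tunnel mouth; +x runs into the tunnel, y across, z up. Aluminium guide rails 18 mm high, inner faces at y = -47 and +47 mm (2 mm clearance each side of the carrier), from x = -90 to 140 mm; ahead of that, from x = -130 to -90 mm, they flare from y = +-65 mm. The carrier slides between them on the bench itself.
- stop_block: Fixed dark steel block that closes the tunnel's far end. Origin: on the bench at the gauge's x = 140 mm, same axes as the gauge. It carries a depth stop inside the tunnel, out of sight, set anywhere from 65 to 20 mm in front of this origin: the carrier's nose first meets it 75 to 120 mm inside the mouth. The setting cannot be seen or measured: feel for it.
- read_button (a joint): Green push button on top of the reader: 0 when up, grows to 0.006 m fully down; fully down takes 5 N, springs back. It counts as pressed beyond 0.004.
- read_button_top (a point): Top centre of the green button (32 mm dia), at the gauge's x = 95 mm, y = 0, 109 mm above the bench when up. Pressed straight down.
- wrench: Loose steel wrench 190 mm long, on the bench; leave alone.
- screwdriver: Loose screwdriver with red handle, 190 mm long; leave alone.
- spare_flange: Loose steel ring 80 mm outer dia, 14 mm high; leave alone.
- spray_can: Upright can, 60 mm dia, 160 mm high; leave alone.
- socket: Small steel socket, 26 mm dia, 38 mm high, standing beyond the reader's far end; leave alone.
- bolt_tray: Blue tray 80 x 150 x 40 mm with bolts; leave alone.
- gauge_roof (a point): Middle of the gantry roof's top, at the gauge's x = 70, y = 0, z = 37 mm; same axes as the gauge. The roof covers x = 0 to 140, y = -65 to +65 mm of the gauge and leaves 27 mm headroom over the bench. On it stands the blue reader housing: gauge x = 42 to 138, y = -50 to +50 mm, top at 87 mm.
- stop_cap (a point): Brass cap on the back of the stop block, 50 mm behind its origin, 19 mm up, holding the stop's spring. The stop is a damped spring plunger, 2 N per mm, which bottoms hard after 6 mm (12 N). When the carrier is let go, it pushes the carrier back a little until bench friction holds it, still touching.
Mind the look-alikes: they are no part of the job. Of the things like the stop_block, leave any that is red; of the rest the larger one is meant.

How it is judged (in metres and radians):
On the way, in this order (a step that is already met when the one before it is completed fails the run):
1. the carrier lies squarely between the guides with its nose less than 40 mm before the tunnel mouth or inside it (x of carrier_nose in the frame of gauge above -0.04 m and y of carrier_nose in the frame of gauge between -0.005 and 0.005 m and angle between the x axis of carrier and the x axis of gauge, either way round below 0.06 rad), for 0.1 s.
2. its nose presses on the hidden stop with more than 5 N for 0.3 s (contact force between carrier and stop_block above 5 N and x of carrier_nose in the frame of gauge above 0.07 m), for 0.3 s.
3. the button is pressed down (beyond 4 mm) while the carrier, let go, rests against the stop (value of joint read_button above 0.004 m and contact force between carrier and stop_block above 0.3 N and contact force between carrier and the fingers below 0.1 N), for 0.05 s.
At the end, for the whole second after the job is handed in: The carrier lies flat and at rest under the reader, in line with the guides within 0.06 rad, nose at least 70 mm inside the mouth and still touching the hidden stop (more than 0.3 N); the button has been pressed and is up again (contact force between carrier and stop_block above 0.3 N and x of carrier_nose in the frame of gauge above 0.07 m and angle between the x axis of carrier and the x axis of gauge, either way round below 0.06 rad and angle between carrier's own z axis and vertical below 0.03 rad and linear speed of carrier below 0.01 m/s and value of joint read_button below 0.002 m).
It fails at once if the carrier is rammed into the stop (20 N or more) (contact force between carrier and stop_block above 20 N).
It fails at once if the carrier is forced against guides or gantry (30 N or more) (contact force between carrier and gauge above 30 N).
It fails at once if the carrier is lifted more than 20 mm off the bench or tipped by more than 0.35 rad (height (world z) of carrier above 0.02 m or angle between carrier's own z axis and vertical above 0.35 rad).
It fails at once if another thing on the bench is moved more than 20 mm (distance of any of wrench, screwdriver, spare_flange, spray_can, socket, bolt_tray from where it was at the start of the episode above 0.02 m).
It also fails if it takes over 66 s, if anything falls off the work surface, if the arm or the gripper's body presses on something with over 40 N, if the wrist force passes 120 N, or if a joint passes its speed limit or range.

## Robot

A 6-joint arm with a two-finger parallel gripper is mounted at the origin on the work surface. World frame = base frame: x ahead of the robot, y to its left, z up, the work surface at z = 0. Lengths are in mm, angles in degrees, forces in N, time in s.
With the tool pointing down it reaches from about 350 to 850 mm from the base axis. Payload 8.1 kg.
Tool frame: the origin (TCP) lies midway between the tips of the shut fingers; the grasp point (between the pads) lies 19 mm behind it (r.grasp_offset is the distance from the TCP to the grasp point, in mm); z points along the fingers, x is the direction in which the jaws open and shut, and the axes are right-handed (so a half turn about z gives the same grasp; the last joint's range is limited). The gripper opens to 85 mm and grips with 20 to 120 N. Pads are 22 mm wide; open, the fingers measure 114 mm over their backs; the gripper's body (76 mm by 85 mm) begins 54 mm behind the grasp point. The pads swing forward as they close: fully open they stand 13 mm farther back than shut.
Start: joints at [-68.319, 7.471, 85.268, -0, 87.261, -4.893], TCP at [268.43, -536.611, 231.292] pointing down, gripper open.
Joint ranges: [-169.43, 169.43], [-51.17, 129.36], [1.28, 143.12], [-76.62, 256.62], [0, 156.53], [-152.29, 152.29]. Speed limits (degrees/s): [136.94, 136.94, 159.86, 180, 180, 180].

## Interface

Orientations are given as [roll, pitch, yaw] about the fixed x, y, z axes, in that order (R = Rz(yaw) Ry(pitch) Rx(roll)).
In Python, from bench import r, optics, hand_in gives the robot as it stands.
- The arm moves only by the shell command python3 -m pendant 'ROWS' [FORCE]. ROWS is JSON, a list of rows, each a list of 5 numbers: the opening, from 0 (shut) to 1 (fully open), then the shift along the tool's x, y, z in mm, then the turn about the tool's z in degrees. A call has 1 to 10 rows; each row shifts and turns the commanded pose from where the row before left it, along the tool's axes as they then stand; what a row does not reach is not made up. A row lasts 1/10 s, in which the tool goes at most 50 mm and 8.59 degrees, less where a joint would pass 70% of its speed; a pose out of reach is approached as far as the arm can. A call with a gripper value outside its range is refused whole. The fingers move at their own pace and stop on an object; FORCE is the grip in N (left out, the last holds). Time passes only in rows, so rows that do not move let the fingers close. It gives the time, the measured TCP pose, the force and the opening at its end, in the units of the state.
- r.sense(): the state, without advancing time (a new reading comes with each control period).
- optics.snapshot(name): name is "scene" or "top"; returns (picture, depth): 384x512x3 uint8, blue, green, red; 384x512 float32, mm along the optical axis (not along the pixel's ray), 0 where there is no reading.
- optics.camera_params(name): a dict with "camera_matrix" (3x3 intrinsics, pixels), "eye" and "orientation" of the camera in the world. Camera axes: x right, y down, z forward; pixel columns grow to the right and rows downward; lengths in mm; the calibration is good to about 2 mm. A picture is of the moment at which its call begins. camera_params takes no time and is no camera call.
- hand_in(): hands the job in, once; it reports no verdict.
Trained networks look in the newest picture that a camera, given by its name, has taken for a name from the list of things; names that differ only in an ending like _2 or _b are one class to them, and where a whole thing is asked for, a point or a joint stands for the part that bears it (a point fixed in the world has none). Each returns a list of dicts, best first, with "score" (0 to 1); they miss things now and then, are a little off and sometimes report something else, mostly with a low value. They report only what shows in the picture. A call takes as long as a camera call. They do not tell look-alikes from the thing itself.
- optics.search_frame(camera, query): "at" ([x, y, z] in mm, in world coordinates, good to about 4 mm: the middle of the surface that is visible of it).
The state is a dict: "time": time; "joint_pos": joint angles; "qd": joint speeds; "joint_efforts": joint torques, N m; "tool_pos": TCP position; "tcp_rot": TCP orientation; "ft_force": force on the tool from outside, world axes, zero at the start; "wrist_torque": the same for the moment, N m; "finger_gap": finger opening in mm.
Only numpy, scipy, OpenCV 4.12 (cv2) and the standard library are available. Lean on these libraries where they do the work, as an engineer would, in place of code of your own. Each camera call takes 0.05 s, during which the arm holds its last target. There are 200 camera calls.

## Working session

There is one attempt and no reset: what is moved stays moved. The work goes in short steps, Python scripts to look and compute and a shell command to move; the robot and the scene stay as the last step left them, time stands still between calls to the robot, and variables do not carry over. Pictures are saved under pics/ and viewed, about 8 in all and at most 12, crops included, and the job is handed in when it is done.

```bash
mkdir -p pics; cat > h.py <<'E'
import numpy as np,cv2
from scipy.spatial.transform import Rotation as R
from bench import r,optics,hand_in
def cam(n):
    p=optics.camera_params(n); return np.array(p["camera_matrix"]),np.array(p["eye"],float),p["orientation"]
def rot(o):
    o=np.array(o,float)
    return o if o.shape==(3,3) else R.from_euler('xyz',o,degrees=True).as_matrix()
def cloud(n,d):
    K,e,o=cam(n); v,u=np.mgrid[:d.shape[0],:d.shape[1]]
    c=np.stack([(u-K[0,2])/K[0,0]*d,(v-K[1,2])/K[1,1]*d,d],-1)
    return c@rot(o).T+e
E
python3 - <<'E'
from h import *
for n in("scene","top"):
    p,d=optics.snapshot(n); cv2.imwrite(f"pics/{n}0.png",p); np.save(f"{n}0.npy",d)
    print(n,optics.camera_params(n))
    for q in("carrier","carrier_grip","gauge","stop_block","read_button","read_button_top","stop_cap","socket"):
        try: print(q,[(np.round(x["at"]).tolist(),round(x["score"],2)) for x in optics.search_frame(n,q)])
        except Exception as ex: print(q,ex)
print(r.sense())
a=cv2.imread("pics/scene0.png");b=cv2.imread("pics/top0.png")
E
```

```text
scene {'camera_matrix': array([[420.88425107,   0.        , 253.44114353],
       [  0.        , 420.88425107, 190.26240815],
       [  0.        ,   0.        ,   1.        ]]), 'eye': array([1343.49036184,   45.40691223,  938.85287252]), 'orientation': array([-137.45149074,   -0.76733296,   96.79327776])}
carrier [([541.0, -174.0, 10.0], 0.63), ([762.0, -86.0, 15.0], 0.43), ([756.0, 81.0, 20.0], 0.28)]
carrier_grip [([542.0, -174.0, 7.0], 0.71), ([759.0, -85.0, 13.0], 0.25)]
gauge [([604.0, 150.0, 37.0], 0.81)]
stop_block [([599.0, 247.0, 39.0], 0.9), ([492.0, 412.0, 24.0], 0.78), ([363.0, 225.0, 36.0], 0.64), ([386.0, 386.0, 30.0], 0.18)]
read_button [([578.0, 199.0, 111.0], 0.54)]
read_button_top [([581.0, 196.0, 106.0], 0.53), ([543.0, -175.0, 10.0], 0.5)]
stop_cap [([370.0, 223.0, 40.0], 0.96), ([603.0, 253.0, 40.0], 0.87), ([496.0, 416.0, 24.0], 0.5)]
socket [([762.0, -81.0, 15.0], 0.71)]
top {'camera_matrix': array([[390.11019019,   0.        , 254.52627134],
       [  0.        , 390.11019019, 193.60431653],
       [  0.        ,   0.        ,   1.        ]]), 'eye': array([
[... 573 characters left out ...]
69.0, 387.0, 29.0], 0.59)]
{'time': 0.9, 'joint_pos': array([-6.83178969e+01,  7.47077913e+00,  8.52667916e+01,  5.27607626e-04,
        8.72631380e+01, -4.89128344e+00]), 'qd': array([-0.01435124, -0.05888295,  0.02929213, -0.01132103, -0.04225956,
       -0.05424213]), 'joint_efforts': array([-6.48471287e-04, -5.69315886e+01, -5.00856936e+01, -2.63040247e-04,
        1.13787861e-03,  2.09439497e-05]), 'tool_pos': array([ 268.4463054 , -536.59858267,  231.30593727]), 'tcp_rot': array([-1.79999414e+02,  6.61179904e-04, -6.34266387e+01]), 'ft_force': array([ 0.08584848, -0.12960406, -0.25750164]), 'wrist_torque': array([-0.01112556,  0.00879722,  0.06897529]), 'finger_gap': 85.25664214651134}
```

View pics/top0.png

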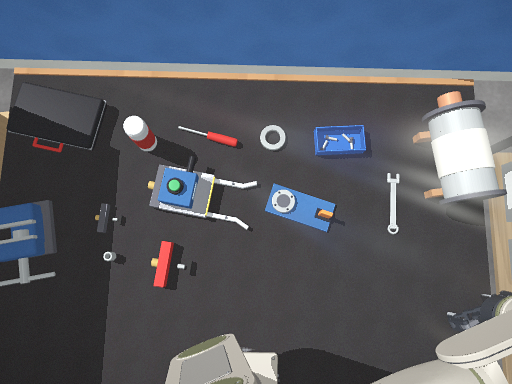

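View pics/scene0.png

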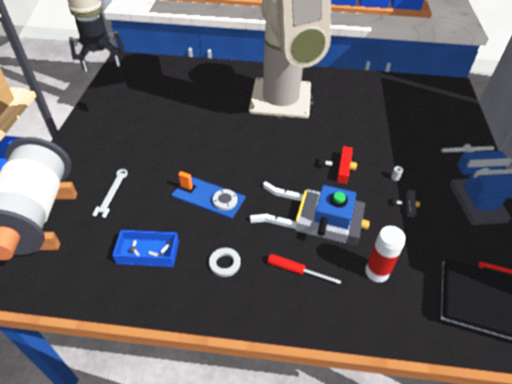

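The top picture shows the carrier at about (300,207), with its orange grip at (325,214). The reader with its green button is at (175,185), and the guides open toward the carrier at (255,184). The red and small dark stop look-alikes are at (163,265) and (104,218). Next I fit the poses.

```bash
cat > m.py <<'E'
from h import *
def fit(P):
    (c,s,a)=cv2.minAreaRect(P[:,:2].astype(np.float32)); return np.round(c,1),np.round(s,1),round(a,2)
def run(tag,save=False):
  for n in("scene","top"):
    if tag==0: p=cv2.imread(f"pics/{n}0.png"); d=np.load(f"{n}0.npy")
    else: p,d=optics.snapshot(n); cv2.imwrite(f"pics/{n}{tag}.png",p)
    W=cloud(n,d); h=cv2.cvtColor(p,cv2.COLOR_BGR2HSV); H,S,V=[h[...,i].astype(int) for i in range(3)]
    x,y,z=W[...,0],W[...,1],W[...,2]; ok=d>0
    blue=ok&(H>100)&(H<125)&(S>120)
    org=ok&(H>5)&(H<22)&(S>150)&(abs(x-530)<130)&(abs(y+170)<300)
    grn=ok&(H>45)&(H<85)&(S>120)&(V>60)&(abs(x-580)<60)&(abs(y-197)<60)
    reg=ok&(x>440)&(x<720)&(y>-30)&(y<290)
    print(n,"floor z",np.median(z[ok&(abs(x-530)<40)&(y<-330)&(y>-430)]) if (ok&(abs(x-530)<40)&(y<-330)&(y>-430)).any() else None)
    m=blue&(abs(x-535)<130)&(abs(y+170)<150)&(z<16)
    if m.any(): print(" plate",m.sum(),np.median(z[m]),fit(W[m]))
    m=org&(z>20)
    if m.any():
        t=m&(z>np.percentile(z[m],98)-5); print(" grip",m.sum(),np.percentile(z[m],98),"top mean",W[t].mean(0).round(1),"all",W[m].mean(0).round(1),fit(W[t]))
    m=grn&(z>100); 
    if m.any(): print(" button",m.sum(),W[m].mean(0).round(1),fit(W[m]))
    m=reg&blue&(z>80)&(z<93); print(" house",m.sum(),np.median(z[m]),fit(W[m]))
    m=reg&(z>31)&(z<43); print(" roof",m.sum(),fit(W[m]))
    # rails: bright z~18
    m=reg&(z>13)&(z<23)&(y<110)&(S<70)&(V>120)
    k,l,st,c=cv2.connectedComponentsWithStats(m.astype(np.uint8))
    for i in range(1,k):
        if st[i,4]>25:
            P=W[l==i]; print(" rail",st[i,4],P.min(0).round(),P.max(0).round())
            for y0 in range(-20,110,20):
                q=P[(P[:,1]>=y0)&(P[:,1]<y0+20)]
                if len(q)>3: print("   ",y0+10,"x",q[:,0].min().round(1),q[:,0].mean().round(1),q[:,0].max().round(1))
if __name__=="__main__": run(0)
E
python3 m.py
```

```text
scene floor z 0.6881968285943572
 plate 1138 10.1481987325717 (array([ 527.1, -176.6]), array([212.4, 106.1]), 71.06)
 grip 147 68.46786040970728 top mean [ 511.5 -244.6   66.1] all [ 514.7 -244.    49. ] (array([ 511.6, -244.9]), array([33.7, 12.9]), 73.56)
 button 103 [579.4 194.  107.9] (array([577.6, 194.7]), array([32.7, 32. ]), 85.05)
 house 792 87.05420518333932 (array([576.4, 189.7]), array([ 94.6, 104.1]), 80.09)
 roof 1189 (array([576.5, 191.6]), array([190.8, 135.5]), 80.38)
 rail 162 [464. -14.  13.] [512. 102.  22.]
    -10 x 464.3 474.1 483.5
    10 x 470.0 484.9 496.8
    30 x 484.8 494.7 502.6
    50 x 487.6 497.9 503.4
    70 x 495.0 501.6 509.5
    90 x 495.6 504.7 512.0
 rail 196 [591. -29.  13.] [627. 109.  23.]
    -10 x 592.1 599.2 606.9
    10 x 590.8 598.2 605.4
    30 x 594.4 602.5 609.2
    50 x 596.0 605.3 613.0
    70 x 602.1 608.8 615.1
    90 x 605.0 616.1 626.5
    110 x 624.3 625.5 626.7
top floor z -0.07564119939002012
 plate 1290 9.852495108892867 (array([ 531.7, -175.3]), array([200.7,  90.4]), 72.18)
 grip 34 69.85014173145451 top mean [ 505.5 -246.6   68. ] all [ 505.2 -243.3   50.4] (array([ 506.1, -244.6]), array([32.7,  7.5]), 78.7)
 button 74 [573.9 189.9 108.7] (array([573.4, 192.1]), array([26.5, 28.8]), 84.79)
 house 898 87.08821978498895 (array([573.3, 188.8]), array([ 95.7, 100.3]), 79.58)
 roof 1235 (array([606.9, 197.2]), array([215.2, 192.4]), 79.75)
 rail 149 [588. -27.  13.] [615.  89.  22.]
    -10 x 591.1 596.2 601.6
    10 x 588.3 595.2 601.1
    30 x 593.5 599.4 607.0
    50 x 596.5 602.9 609.8
    70 x 599.6 605.8 612.7
    90 x 601.8 607.4 615.2
 rail 167 [463. -18.  13.] [510. 110.  23.]
    -10 x 463.4 471.2 478.4
    10 x 472.3 483.0 493.0
    30 x 486.6 491.6 498.9
    50 x 489.1 495.2 501.6
    70 x 492.1 498.5 504.5
    90 x 495.4 501.8 507.0
    110 x 498.1 504.3 509.9
```

```bash
cat > to.py <<'E'
import sys
from h import *
# usage: to.py x y z yaw  -> shift in present tool axes, turn about tool z; also present pose in the gauge frame
s=r.sense(); p=s["tool_pos"]; Rt=rot(s["tcp_rot"])
a=[float(v) for v in sys.argv[1:]]
if len(a)>2: print("tool shift",(Rt.T@(np.array(a[:3])-p)).round(1),"turn",round(-(a[3]-s["tcp_rot"][2]),2) if len(a)>3 else "")
print("t",round(s["time"],2),"pos",p.round(1),"rot",s["tcp_rot"].round(2),"F",s["ft_force"].round(1),"M",s["wrist_torque"].round(2),"gap",round(s["finger_gap"],1))
E
python3 -m pendant '[[1,-15,-35,0,0],[1,-17.1,-38.9,0,0],[1,-17.1,-38.9,0,0],[1,-17.1,-38.9,0,0],[1,-17.1,-38.9,0,0],[1,-17.1,-38.9,0,0],[1,-17.1,-38.9,0,0],[1,-17.1,-38.9,0,0],[1,-17.4,-38.9,0,0],[1,0,0,0,0]]' 30
python3 -m pendant '[[1,0,0,10,-7.6],[1,0,0,10,-7.6],[1,0,0,10,-7.6],[1,0,0,10,-7.6],[1,0,0,10,-7.6],[1,0,0,10,-7.6],[1,0,0,20,0],[1,0,0,10,0],[1,0,0,0,0]]'
python3 to.py 510 -245.7 33 -17.8
python3 - <<'E'
import sys; sys.argv=['m']
from m import *
run(1)
E
```

```text
time: 1.9
tool_pos: [512.6, -241.5, 231.4]
tcp_rot: [-179.9, 0.0, -63.1]
ft_force: [0.3, -0.3, -0.1]
finger_gap: 85.3
time: 2.8
tool_pos: [508.5, -245.4, 139.3]
tcp_rot: [-180.0, 0.2, -17.9]
ft_force: [0.1, 0.6, 0.2]
finger_gap: 85.7
tool shift [ 1.900e+00 -1.000e-01  1.063e+02] turn -0.08
t 2.8 pos [ 508.5 -245.4  139.3] rot [-179.96    0.21  -17.88] F [0.1 0.6 0.2] M [-0.03  0.04  0.02] gap 85.7
scene floor z 0.49120583386661565
 plate 1134 10.013092655013736 (array([ 536.3, -177.9]), array([191.3, 222. ]), 20.6)
 grip 149 68.46960995610881 top mean [ 511.4 -245.    66.3] all [ 514.3 -244.2   48.3] (array([ 511.2, -244.8]), array([33.3, 15.3]), 66.46)
 button 110 [579.5 194.  107.6] (array([576.7, 192.1]), array([35.9, 29.8]), 51.31)
 house 787 87.06822096568942 (array([576.4, 189.4]), array([ 95.1, 102.1]), 79.22)
 roof 1190 (array([575.6, 190.7]), array([188.1, 134.6]), 80.19)
 rail 156 [463. -14.  13.] [512. 102.  22.]
    -10 x 463.0 472.9 482.3
    10 x 468.6 484.8 496.1
    30 x 484.9 494.0 500.5
    50 x 490.4 498.5 506.6
    70 x 494.2 500.9 506.7
    90 x 496.7 505.5 512.3
[... 321 characters left out ...]
, array([154.9,  91.1]), 72.2)
 button 99 [573.5 192.8 108.6] (array([573.5, 192.8]), array([28.8, 28.6]), 88.89)
 house 902 86.99917186884011 (array([573.2, 189.2]), array([95.6, 99.5]), 79.97)
 roof 1224 (array([606.2, 196.2]), array([212.9, 191.8]), 79.9)
 rail 152 [588. -27.  13.] [615.  89.  23.]
    -10 x 588.9 596.1 601.4
    10 x 588.3 595.6 601.4
    30 x 591.9 598.8 606.6
    50 x 594.6 602.3 609.3
    70 x 599.2 605.8 612.3
    90 x 602.8 607.8 614.9
 rail 162 [464. -15.  13.] [510. 109.  23.]
    -10 x 463.8 471.1 478.5
    10 x 472.6 482.7 493.3
    30 x 486.5 491.7 498.7
    50 x 489.5 495.6 501.6
    70 x 492.2 498.3 504.4
    90 x 495.2 502.4 507.4
    110 x 500.2 505.1 510.0
```

```bash
python3 -m pendant '[[1,1.9,0,20,0],[1,0,0,30,0],[1,0,0,30,0],[1,0,0,16,0],[1,0,0,10,0],[1,0,0,0,0]]' 30
python3 -m pendant '[[0,0,0,0,0],[0,0,0,0,0],[0,0,0,0,0],[0,0,0,0,0],[0,0,0,0,0],[0,0,0,0,0],[0,0,0,0,0],[0,0,0,0,0]]' 30
python3 to.py 
python3 - <<'E' | grep -v -e "  x" -e rail
import sys; sys.argv=['m']
from m import *
run(2)
E
```

```text
time: 3.5
tool_pos: [511.5, -246.1, 34.7]
tcp_rot: [-180.0, 0.1, -17.8]
ft_force: [0.2, 0.1, 0.5]
finger_gap: 85.2
time: 4.3
tool_pos: [511.9, -246.4, 35.8]
tcp_rot: [180.0, -0.0, -17.8]
ft_force: [-2.7, 0.4, 5.5]
finger_gap: 11.6
t 4.3 pos [ 511.9 -246.4   35.8] rot [179.98  -0.   -17.81] F [-2.7  0.4  5.5] M [0.21 0.5  0.37] gap 11.6
scene floor z 0.560088985724974
 plate 1145 9.952757562039096 (array([ 527.5, -176.3]), array([212.4, 107.2]), 72.07)
 grip 64 78.71608688277689 top mean [ 526.  -237.1   82. ] all [ 518.8 -237.1   43.4] (array([ 526. , -237.1]), array([3.5, 0. ]), -167.94)
 button 107 [579.  194.  107.8] (array([575.6, 196.8]), array([30.3, 34.3]), 26.22)
 house 797 87.16147170944987 (array([575.1, 190. ]), array([ 94.8, 103.5]), 80.03)
 roof 1179 (array([576.1, 191.5]), array([190.2, 134.2]), 80.06)
    -10 x 463.5 472.8 481.6
    10 x 467.6 484.7 494.6
    30 x 485.1 494.8 501.1
    50 x 488.5 497.6 502.8
    70 x 492.6 502.0 509.6
    90 x 496.6 504.2 511.3
    -10 x 591.2 599.7 606.8
    10 x 589.8 598.0 604.5
    30 x 593.0 602.2 610.0
    50 x 599.0 606.3 613.2
    70 x 600.5 608.9 616.2
    90 x 602.4 615.7 625.6
    110 x 622.7 624.7 626.7
top floor z -0.05052976805234266
 plate 784 9.835990245165704 (array([ 541.4, -148.2]), array([143.4,  90.3]), 72.94)
 button 98 [573.5 192.5 108.3] (array([573.1, 192.7]), array([28.7, 28.3]), 6.94)
 house 896 87.06563226426545 (array([573.6, 188.5]), array([ 94.4, 100.4]), 79.89)
 roof 1237 (array([605. , 197.1]), array([214.7, 189. ]), 79.62)
    -10 x 590.8 596.5 601.8
    10 x 588.8 595.7 601.8
    30 x 593.8 599.1 607.0
    50 x 596.9 602.7 609.3
    70 x 599.5 605.8 612.2
    90 x 602.7 608.5 615.5
    -10 x 463.4 470.7 478.4
    10 x 472.1 482.5 493.2
    30 x 484.4 491.6 498.8
    50 x 489.4 495.1 501.5
    70 x 492.1 498.5 504.3
    90 x 494.7 502.0 507.0
    110 x 497.9 504.2 509.9
```

View pics/scene2.png

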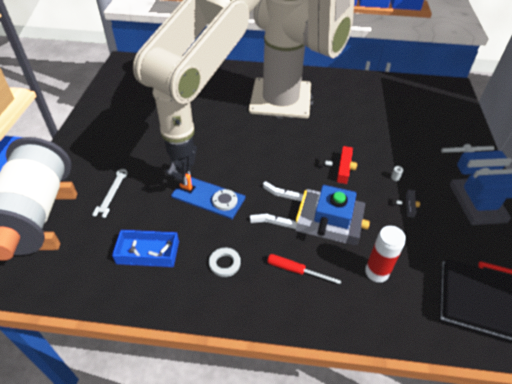

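```bash
cat >> to.py <<'E'
G=np.array([560.3,100.6]); f=np.radians(80); d=p[:2]-G
print("grip in gauge",np.round([d@[np.cos(f),np.sin(f)],d@[-np.sin(f),np.cos(f)]],1),"nose x",round(d@[np.cos(f),np.sin(f)]+175,1),"heading err",round(s["tcp_rot"][2]+10,2),"F gauge fwd/left",np.round([s["ft_force"][:2]@[np.cos(f),np.sin(f)],s["ft_force"][:2]@[-np.sin(f),np.cos(f)]],1))
E
python3 -m pendant '[[0,0,0,-0.6,-0.8],[0,0,0,0,-0.8],[0,0,0,0,-0.8],[0,0,0,0,-0.8],[0,0,0,0,-0.8],[0,0,0,0,-0.8],[0,0,0,0,-0.8],[0,0,0,0,-0.8],[0,0,0,0,-0.8],[0,0,0,0,-0.6]]'
python3 to.py
python3 -m pendant '[[0,-1.4,-1,0,0],[0,-1.4,-2,0,0],[0,-1.4,-2,0,0],[0,-1.4,-2,0,0],[0,-1.4,-2,0,0],[0,-1.4,-2,0,0],[0,-1.4,-2,0,0],[0,-1.4,-2,0,0],[0,-1.4,-2,0,0],[0,0,-1,0,0]]'
python3 to.py
python3 - <<'E' | grep -e plate -e top -e scene
import sys; sys.argv=['m']
from m import *
run(3)
E
```

```text
time: 5.4
tool_pos: [511.8, -246.3, 35.8]
tcp_rot: [-180.0, 0.0, -10.0]
ft_force: [2.9, 0.8, -1.7]
finger_gap: 11.9
t 5.4 pos [ 511.8 -246.3   35.8] rot [-1.80e+02  1.00e-02 -9.97e+00] F [ 2.9  0.8 -1.7] M [ 0.01 -0.37 -0.33] gap 11.9
grip in gauge [-350.   -12.4] nose x -175.0 heading err 0.03 F gauge fwd/left [ 1.3 -2.7]
time: 6.4
tool_pos: [502.3, -226.2, 35.9]
tcp_rot: [180.0, 0.0, -10.0]
ft_force: [-0.5, -2.1, -3.1]
finger_gap: 11.5
t 6.4 pos [ 502.3 -226.2   35.9] rot [ 1.800e+02  2.000e-02 -1.002e+01] F [-0.5 -2.1 -3.1] M [-0.39  0.02  0.  ] gap 11.5
grip in gauge [-331.9    0.4] nose x -156.9 heading err -0.02 F gauge fwd/left [-2.2  0.2]
scene floor z 0.587980174645395
 plate 1125 9.95381471631788 (array([ 508.3, -154.4]), array([211. , 108.9]), 79.97)
 grip 66 69.10325553575842 top mean [ 503.7 -213.7   67.1] all [ 507.9 -218.3   40.4] (array([ 503.9, -214.9]), array([ 9.4, 12.6]), 82.63)
top floor z -0.8235867010021138
 plate 746 9.90730240112623 (array([ 516.8, -138.3]), array([171.7,  90.5]), 80.52)
```

```bash
python3 -m pendant '[[0,-0.4,-3,0,0],[0,0,-5,0,0],[0,0,-5,0,0],[0,0,-5,0,0],[0,0,-5,0,0],[0,0,-5,0,0],[0,0,-5,0,0],[0,0,-5,0,0],[0,0,-5,0,0],[0,0,-5,0,0]]'
python3 to.py
python3 -m pendant '[[0,0,-4,0,0],[0,0,-3,0,0],[0,0,-3,0,0],[0,0,-3,0,0],[0,0,-3,0,0]]'
python3 to.py
python3 - <<'E'
from h import *
p,d=optics.snapshot("top"); cv2.imwrite("pics/top4.png",cv2.resize(p[140:260,130:350],None,fx=3.5,fy=3.5,interpolation=cv2.INTER_CUBIC))
W=cloud("top",d);x,y,z=W[...,0],W[...,1],W[...,2];h=cv2.cvtColor(p,cv2.COLOR_BGR2HSV).astype(int)
b=(h[...,0]>100)&(h[...,0]<125)&(h[...,1]>120)&(z<16)&(z>4)&(abs(x-535)<120)&(y>-160)&(y<60)
rl=(z>13)&(z<23)&(h[...,1]<70)&(h[...,2]>120)&(x>450)&(x<640)
for y0 in range(-110,100,15):
    k=(y>=y0)&(y<y0+15); o=x-560.3-(y-100.6)*np.tan(np.radians(10))
    f=lambda m:(o[m].min().round(1),np.percentile(o[m],[5,95]).round(1).tolist(),o[m].max().round(1)) if m.sum()>3 else None
    print(y0,"plate",f(k&b),"rail-",f(k&rl&(o<0)),"rail+",f(k&rl&(o>0)))
E
```

```text
time: 7.5
tool_pos: [510.6, -178.6, 35.9]
tcp_rot: [-180.0, 0.0, -10.0]
ft_force: [0.8, -2.8, -3.0]
finger_gap: 11.1
t 7.5 pos [ 510.6 -178.6   35.9] rot [-180.      0.    -10.02] F [ 0.8 -2.8 -3. ] M [-0.32  0.05 -0.  ] gap 11.1
grip in gauge [-283.6    0.5] nose x -108.6 heading err -0.02 F gauge fwd/left [-2.6 -1.3]
time: 8.0
tool_pos: [513.3, -163.1, 35.9]
tcp_rot: [-180.0, 0.0, -10.0]
ft_force: [-0.4, -2.4, -2.2]
finger_gap: 11.3
t 8.0 pos [ 513.3 -163.1   35.9] rot [-180.      0.    -10.03] F [-0.4 -2.4 -2.2] M [-0.33  0.1   0.04] gap 11.3
grip in gauge [-267.8    0.5] nose x -92.8 heading err -0.03 F gauge fwd/left [-2.4 -0.1]
-110 plate (np.float64(-17.6), [-7.8, 40.5], np.float64(43.8)) rail- None rail+ None
-95 plate (np.float64(-47.0), [-38.4, 39.8], np.float64(44.1)) rail- None rail+ None
-80 plate (np.float64(-47.2), [-44.7, 39.2], np.float64(43.9)) rail- None rail+ None
-65 plate (np.float64(-47.4), [-46.1, 41.7], np.float64(43.5)) rail- (np.float64(-30.2), [-28.7, -1.6], np.float64(-0.5)) rail+ (np.float64(0.3), [0.6, 23.4], np.float64(27.7))
-50 plate (np.float64(-47.
[... 825 characters left out ...]
4(45.1), [45.1, 56.4], np.float64(57.8))
25 plate None rail- (np.float64(-62.4), [-61.9, -50.6], np.float64(-50.5)) rail+ (np.float64(44.8), [45.5, 56.6], np.float64(57.7))
40 plate None rail- (np.float64(-62.1), [-61.7, -50.5], np.float64(-49.9)) rail+ (np.float64(45.8), [45.8, 56.3], np.float64(56.8))
55 plate None rail- (np.float64(-62.2), [-61.6, -50.8], np.float64(-50.4)) rail+ (np.float64(44.7), [45.0, 56.7], np.float64(56.9))
70 plate None rail- (np.float64(-62.4), [-62.0, -50.5], np.float64(-50.1)) rail+ (np.float64(44.7), [45.2, 57.1], np.float64(57.2))
85 plate None rail- (np.float64(-62.1), [-61.5, -51.1], np.float64(-51.1)) rail+ (np.float64(45.0), [45.6, 56.6], np.float64(57.6))
```

View pics/top4.png

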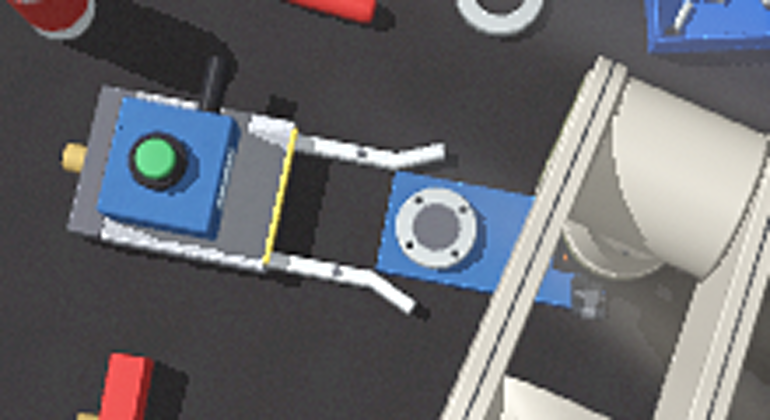

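The carrier's nose is entering the flare squarely. The crop shows it at about (390,220), between the rail tips at (440,152) and (410,305), and it sits roughly 0.9 mm right of centre. I'll trim that and go in.

```bash
python3 -m pendant '[[0,-0.8,-1,0,0],[0,0,-3,0,0],[0,0,-3,0,0],[0,0,-3,0,0],[0,0,-3,0,0],[0,0,-3,0,0],[0,0,-3,0,0]]'
python3 to.py
python3 -m pendant '[[0,0,-3,0,0],[0,0,-3,0,0],[0,0,-3,0,0],[0,0,-3,0,0],[0,0,-3,0,0],[0,0,-3,0,0],[0,0,-3,0,0]]'
python3 to.py
```

```text
time: 8.75
tool_pos: [515.8, -144.1, 35.9]
tcp_rot: [-180.0, 0.0, -10.0]
ft_force: [-0.2, -2.5, -3.2]
finger_gap: 11.9
t 8.75 pos [ 515.8 -144.1   35.9] rot [-1.800e+02  1.000e-02 -1.002e+01] F [-0.2 -2.5 -3.2] M [-0.38  0.09 -0.02] gap 11.9
grip in gauge [-248.7    1.3] nose x -73.7 heading err -0.02 F gauge fwd/left [-2.5 -0.2]
time: 9.45
tool_pos: [519.5, -123.5, 35.9]
tcp_rot: [180.0, -0.0, -10.0]
ft_force: [-0.2, -2.2, -2.7]
finger_gap: 11.5
t 9.45 pos [ 519.5 -123.5   35.9] rot [180.    -0.   -10.03] F [-0.2 -2.2 -2.7] M [-0.36  0.14  0.06] gap 11.5
grip in gauge [-227.8    1.2] nose x -52.8 heading err -0.03 F gauge fwd/left [-2.2 -0.1]
```

Side force is negligible and the drag is about 2.5 N. I'll continue in.

```bash
for i in 1; do python3 -m pendant '[[0,0,-3,0,0],[0,0,-3,0,0],[0,0,-3,0,0],[0,0,-3,0,0],[0,0,-3,0,0],[0,0,-3,0,0],[0,0,-3,0,0],[0,0,-3,0,0],[0,0,-3,0,0],[0,0,-3,0,0]]'; python3 to.py; done
python3 -m pendant '[[0,0,-3,0,0],[0,0,-3,0,0],[0,0,-3,0,0],[0,0,-3,0,0],[0,0,-3,0,0],[0,0,-3,0,0],[0,0,-3,0,0],[0,0,-3,0,0],[0,0,-3,0,0],[0,0,-3,0,0]]'; python3 to.py
```

```text
time: 10.45
tool_pos: [524.7, -94.0, 35.9]
tcp_rot: [-180.0, 0.0, -10.0]
ft_force: [-0.2, -2.2, -2.0]
finger_gap: 11.6
t 10.45 pos [524.7 -94.   35.9] rot [-180.      0.    -10.03] F [-0.2 -2.2 -2. ] M [-0.36  0.03  0.03] gap 11.6
grip in gauge [-197.8    1.2] nose x -22.8 heading err -0.03 F gauge fwd/left [-2.2 -0.2]
time: 11.45
tool_pos: [530.0, -64.4, 35.9]
tcp_rot: [180.0, -0.0, -10.0]
ft_force: [-0.4, -2.5, -1.6]
finger_gap: 11.5
t 11.45 pos [530.  -64.4  35.9] rot [180.    -0.   -10.03] F [-0.4 -2.5 -1.6] M [-0.39  0.08  0.02] gap 11.5
grip in gauge [-167.8    1.2] nose x 7.2 heading err -0.03 F gauge fwd/left [-2.5 -0. ]
```

```bash
python3 -m pendant '[[0,0,-3,0,0],[0,0,-3,0,0],[0,0,-3,0,0],[0,0,-3,0,0],[0,0,-3,0,0],[0,0,-3,0,0],[0,0,-3,0,0],[0,0,-3,0,0],[0,0,-3,0,0],[0,0,-3,0,0]]'; python3 to.py
python3 -m pendant '[[0,0,-3,0,0],[0,0,-3,0,0],[0,0,-3,0,0],[0,0,-3,0,0],[0,0,-3,0,0],[0,0,-3,0,0],[0,0,-3,0,0],[0,0,-2,0,0],[0,0,-1,0,0]]'; python3 to.py
```

```text
time: 12.45
tool_pos: [535.2, -34.9, 35.9]
tcp_rot: [-180.0, 0.0, -10.0]
ft_force: [-0.5, -1.9, -3.3]
finger_gap: 11.3
t 12.45 pos [535.2 -34.9  35.9] rot [-180.      0.    -10.03] F [-0.5 -1.9 -3.3] M [-0.36  0.09 -0.  ] gap 11.3
grip in gauge [-137.8    1.2] nose x 37.2 heading err -0.03 F gauge fwd/left [-1.9  0.2]
time: 13.35
tool_pos: [539.3, -11.3, 35.9]
tcp_rot: [-180.0, 0.0, -10.0]
ft_force: [-0.7, -2.2, -2.6]
finger_gap: 11.6
t 13.35 pos [539.3 -11.3  35.9] rot [-180.      0.    -10.02] F [-0.7 -2.2 -2.6] M [-0.35  0.05  0.01] gap 11.6
grip in gauge [-113.8    1.2] nose x 61.2 heading err -0.02 F gauge fwd/left [-2.3  0.4]
```

```bash
cat > chk.py <<'E'
import subprocess,sys
from h import *
s=r.sense(); f=s["ft_force"][:2]@[.1736,.9848]; l=s["ft_force"][:2]@[-.9848,.1736]; p=s["tool_pos"]
print("t",round(s["time"],2),"nose",round((p[:2]-[560.3,100.6])@[.1736,.9848]+175,1),"fwd",round(f,1),"left",round(l,1),"z",p[2].round(1),s["ft_force"][2].round(1))
sys.exit(f<-4 or abs(l)>6)
E
M="python3 -m pendant"
python3 -m pendant '[[0,0,-0.8,0,0],[0,0,-0.8,0,0],[0,0,-0.8,0,0],[0,0,-0.8,0,0],[0,0,-0.8,0,0]]' >/dev/null && python3 chk.py &&
python3 -m pendant '[[0,0,-0.8,0,0],[0,0,-0.8,0,0],[0,0,-0.8,0,0],[0,0,-0.8,0,0],[0,0,-0.8,0,0]]' >/dev/null && python3 chk.py &&
python3 -m pendant '[[0,0,-0.8,0,0],[0,0,-0.8,0,0],[0,0,-0.8,0,0],[0,0,-0.8,0,0],[0,0,-0.8,0,0]]' >/dev/null && python3 chk.py &&
python3 -m pendant '[[0,0,-0.8,0,0],[0,0,-0.8,0,0],[0,0,-0.8,0,0],[0,0,-0.8,0,0]]' >/dev/null && python3 chk.py &&
python3 -m pendant '[[0,0,-0.8,0,0],[0,0,-0.8,0,0],[0,0,-0.8,0,0],[0,0,-0.8,0,0]]' >/dev/null && python3 chk.py &&
python3 -m pendant '[[0,0,-0.8,0,0],[0,0,-0.8,0,0],[0,0,-0.8,0,0],[0,0,-0.8,0,0]]' >/dev/null && python3 chk.py
```

```text
t 13.85 nose 65.0 fwd -2.4 left -0.4 z 35.9 -3.3False
```

```bash
sed -i 's/sys.exit(.*/sys.exit(int(f<-4 or abs(l)>6))/' chk.py
python3 -m pendant '[[0,0,-0.8,0,0],[0,0,-0.8,0,0],[0,0,-0.8,0,0],[0,0,-0.8,0,0],[0,0,-0.8,0,0]]' >/dev/null && python3 chk.py &&
python3 -m pendant '[[0,0,-0.8,0,0],[0,0,-0.8,0,0],[0,0,-0.8,0,0],[0,0,-0.8,0,0]]' >/dev/null && python3 chk.py &&
python3 -m pendant '[[0,0,-0.8,0,0],[0,0,-0.8,0,0],[0,0,-0.8,0,0],[0,0,-0.8,0,0]]' >/dev/null && python3 chk.py &&
python3 -m pendant '[[0,0,-0.8,0,0],[0,0,-0.8,0,0],[0,0,-0.8,0,0],[0,0,-0.8,0,0]]' >/dev/null && python3 chk.py &&
python3 -m pendant '[[0,0,-0.8,0,0],[0,0,-0.8,0,0],[0,0,-0.8,0,0],[0,0,-0.8,0,0]]' >/dev/null && python3 chk.py &&
python3 -m pendant '[[0,0,-0.8,0,0],[0,0,-0.8,0,0],[0,0,-0.8,0,0],[0,0,-0.8,0,0]]' >/dev/null && python3 chk.py &&
python3 -m pendant '[[0,0,-0.8,0,0],[0,0,-0.8,0,0],[0,0,-0.8,0,0],[0,0,-0.8,0,0]]' >/dev/null && python3 chk.py
```

```text
t 14.35 nose 69.0 fwd -2.5 left -0.1 z 35.9 -2.0
t 14.75 nose 72.2 fwd -2.4 left -0.7 z 35.9 -2.8
t 15.15 nose 75.4 fwd -2.7 left 0.4 z 35.9 -2.9
t 15.55 nose 78.6 fwd -2.0 left -0.2 z 35.9 -2.8
t 15.95 nose 81.8 fwd -2.3 left 0.5 z 35.9 -2.2
t 16.35 nose 85.0 fwd -1.4 left -0.3 z 35.9 -2.9
t 16.75 nose 88.2 fwd -2.1 left -0.3 z 35.9 -2.3
```

```bash
python3 -m pendant '[[0,0,-0.8,0,0],[0,0,-0.8,0,0],[0,0,-0.8,0,0],[0,0,-0.8,0,0]]' >/dev/null && python3 chk.py &&
python3 -m pendant '[[0,0,-0.8,0,0],[0,0,-0.8,0,0],[0,0,-0.8,0,0],[0,0,-0.8,0,0]]' >/dev/null && python3 chk.py &&
python3 -m pendant '[[0,0,-0.8,0,0],[0,0,-0.8,0,0],[0,0,-0.8,0,0],[0,0,-0.8,0,0]]' >/dev/null && python3 chk.py &&
python3 -m pendant '[[0,0,-0.8,0,0],[0,0,-0.8,0,0],[0,0,-0.8,0,0],[0,0,-0.8,0,0]]' >/dev/null && python3 chk.py &&
python3 -m pendant '[[0,0,-0.8,0,0],[0,0,-0.8,0,0],[0,0,-0.8,0,0],[0,0,-0.8,0,0]]' >/dev/null && python3 chk.py &&
python3 -m pendant '[[0,0,-0.8,0,0],[0,0,-0.8,0,0],[0,0,-0.8,0,0],[0,0,-0.8,0,0]]' >/dev/null && python3 chk.py &&
python3 -m pendant '[[0,0,-0.8,0,0],[0,0,-0.8,0,0],[0,0,-0.8,0,0],[0,0,-0.8,0,0]]' >/dev/null && python3 chk.py &&
python3 -m pendant '[[0,0,-0.8,0,0],[0,0,-0.8,0,0],[0,0,-0.8,0,0],[0,0,-0.8,0,0]]' >/dev/null && python3 chk.py &&
python3 -m pendant '[[0,0,-0.8,0,0],[0,0,-0.8,0,0],[0,0,-0.8,0,0],[0,0,-0.8,0,0]]' >/dev/null && python3 chk.py
```

```text
t 17.15 nose 91.5 fwd -2.1 left -0.7 z 35.9 -2.8
t 17.55 nose 94.6 fwd -1.2 left 0.1 z 35.9 -1.4
t 17.95 nose 97.9 fwd -2.4 left 0.1 z 35.9 -2.6
t 18.35 nose 101.0 fwd -2.3 left 0.1 z 35.9 -3.1
t 18.75 nose 104.2 fwd -1.9 left 0.1 z 35.9 -4.1
t 19.15 nose 107.4 fwd -2.6 left 0.2 z 35.9 -3.2
t 19.55 nose 110.7 fwd -1.9 left -0.7 z 35.9 -2.5
t 19.95 nose 113.5 fwd -5.4 left -0.1 z 35.9 -1.6
```

```bash
python3 -m pendant '[[0,0,-0.5,0,0],[0,0,-0.5,0,0],[0,0,-0.5,0,0],[0,0,-0.5,0,0],[0,0,-0.5,0,0]]' >/dev/null ; python3 chk.py
python3 -m pendant '[[0,0,0,0,0],[0,0,0,0,0]]' >/dev/null ; python3 chk.py
```

```text
t 20.45 nose 115.3 fwd -8.5 left 1.0 z 36.0 -1.0
t 20.65 nose 115.3 fwd -8.6 left 1.2 z 36.0 -0.5
```

```bash
python3 -m pendant '[[0,0,-0.5,0,0],[0,0,-0.5,0,0],[0,0,0,0,0],[0,0,0,0,0],[0,0,0,0,0],[0,0,0,0,0],[0,0,0,0,0],[0,0,0,0,0]]' >/dev/null ; python3 chk.py; python3 to.py
```

```text
t 21.45 nose 116.0 fwd -10.4 left 0.2 z 36.1 0.3
t 21.45 pos [549.   42.7  36.1] rot [179.89  -0.   -10.04] F [ -2.  -10.2   0.3] M [-1.39  0.39  0.13] gap 11.3
grip in gauge [-59.   1.] nose x 116.0 heading err -0.04 F gauge fwd/left [-10.4   0.2]
```

```bash
python3 -m pendant '[[0,0,0.5,0,0],[0,0,0.5,0,0],[0,0,0.4,0,0],[0,0,0,0,0]]' >/dev/null ; python3 chk.py
python3 -m pendant '[[0.25,0,0,0,0],[0.4,0,0,0,0],[0.6,0,0,0,0],[0.7,0,0,0,0],[0.7,0,0,0,0],[0.7,0,0,0,0]]' ; python3 chk.py
python3 -m pendant '[[0.7,0,0,-8,0],[0.7,0,0,-12,0],[0.7,0,0,-20,0],[0.7,0,0,-30,0],[0.7,0,0,-40,0],[0.7,0,0,-40,0],[0.7,0,0,0,0]]'
python3 - <<'E'
from h import *
for n in("scene","top"):
    p,d=optics.snapshot(n); cv2.imwrite(f"pics/{n}5.png",cv2.resize(p[150:270,230:400],None,fx=4,fy=4) if n=="scene" else p)
    W=cloud(n,d);x,y,z=W[...,0],W[...,1],W[...,2];h=cv2.cvtColor(p,cv2.COLOR_BGR2HSV).astype(int)
    o=(d>0)&(h[...,0]>5)&(h[...,0]<22)&(h[...,1]>150)&(abs(x-549)<40)&(abs(y-42)<40)&(z>60)&(z<75)
    g=(d>0)&(h[...,0]>45)&(h[...,0]<85)&(h[...,1]>120)&(abs(x-577)<40)&(abs(y-194)<40)&(z>104)
    for nm,m in(("grip",o),("button",g)):
        if m.sum()>4: print(n,nm,m.sum(),W[m].mean(0).round(1),[np.round(q,1) for q in cv2.minAreaRect(W[m][:,:2].astype(np.float32))])
E
python3 to.py 576.8 194.2 150 -10
```

```text
t 21.85 nose 115.5 fwd -6.2 left -0.0 z 35.9 -1.3
time: 22.45
tool_pos: [548.9, 42.7, 35.9]
tcp_rot: [-180.0, -0.0, -10.0]
ft_force: [0.1, -0.9, -0.7]
finger_gap: 60.0
t 22.45 nose 116.0 fwd -0.9 left -0.3 z 35.9 -0.7
time: 23.15
tool_pos: [553.1, 42.5, 194.8]
tcp_rot: [-179.9, -0.7, -10.0]
ft_force: [1.7, -0.4, 0.1]
finger_gap: 59.4
scene grip 37 [553.   41.1  65.2] [array([551.3,  40.8]), array([30.4, 10. ]), np.float64(79.5)]
scene button 90 [578.4 193.9 109.1] [array([577.4, 194.1]), array([29.6, 28.6]), np.float64(21.2)]
top grip 26 [545.5  32.5  65.2] [array([545.6,  32.3]), array([17.7, 10.8]), np.float64(78.7)]
tool shift [  -0.4 -153.9   38.8] turn -0.03
t 23.25 pos [550.2  42.5 188.7] rot [-179.96   -0.27  -10.03] F [-0.1 -0.   0.1] M [0.02 0.01 0.01] gap 59.4
grip in gauge [-58.9  -0.2] nose x 116.1 heading err -0.03 F gauge fwd/left [-0.  0.]
```

View pics/scene5.png

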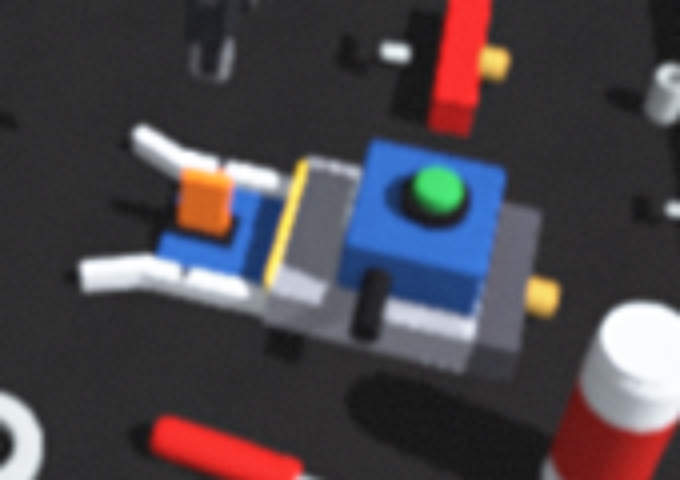

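The carrier rests in the tunnel with the grip standing free at (205,200) in the crop. The button at (438,188) is where I expected it. Next, the press.

```bash
python3 -m pendant '[[0,0,-10,0,0],[0,0,-24,0,0],[0,0,-24,0,0],[0,0,-24,0,0],[0,0,-24,0,0],[0,0,-24,0,0],[0,0,-14,0,0],[0,0,-10,0,0],[0,0,0,10,0],[0,0,0,0,0]]' 40
python3 -m pendant '[[0,0,0,10,0],[0,0,0,10,0],[0,0,0,10,0],[0,0,0,10,0],[0,0,0,10,0],[0,0,0,5,0],[0,0,0,0,0],[0,0,0,0,0]]'
python3 to.py 576.8 194.2 103 -10
```

```text
time: 24.25
tool_pos: [574.5, 193.5, 173.4]
tcp_rot: [179.9, 0.2, -10.0]
ft_force: [0.0, 0.5, -1.1]
finger_gap: 0.2
time: 25.05
tool_pos: [575.8, 194.3, 121.1]
tcp_rot: [-180.0, -0.0, -10.0]
ft_force: [0.0, 0.3, 0.3]
finger_gap: 0.1
tool shift [ 1.  -0.1 18.1] turn -0.02
t 25.05 pos [575.8 194.3 121.1] rot [-1.7999e+02 -1.0000e-02 -1.0020e+01] F [0.  0.3 0.3] M [ 0.03  0.01 -0.02] gap 0.1
grip in gauge [95.  1.] nose x 270.0 heading err -0.02 F gauge fwd/left [0.3 0. ]
```

```bash
python3 -m pendant '[[0,0,0,5,0],[0,0,0,4,0],[0,0,0,2,0],[0,0,0,1,0],[0,0,0,1,0],[0,0,0,1,0],[0,0,0,0,0]]'
python3 -m pendant '[[0,0,0,1,0],[0,0,0,1,0],[0,0,0,1,0],[0,0,0,0,0],[0,0,0,0,0]]'
```

```text
time: 25.75
tool_pos: [575.7, 194.2, 107.0]
tcp_rot: [180.0, 0.0, -10.0]
ft_force: [-2.2, -0.4, 1.7]
finger_gap: -0.2
time: 26.25
tool_pos: [575.8, 194.2, 104.1]
tcp_rot: [-180.0, -0.0, -10.0]
ft_force: [-1.7, 0.4, 4.3]
finger_gap: 0.2
```

```bash
python3 -m pendant '[[0,0,0,0.5,0],[0,0,0,0.5,0],[0,0,0,0.5,0],[0,0,0,0,0],[0,0,0,0,0],[0,0,0,0,0]]'
```

```text
time: 26.85
tool_pos: [575.9, 194.3, 103.1]
tcp_rot: [-180.0, -0.0, -10.0]
ft_force: [-4.0, -0.8, 8.8]
finger_gap: -0.3
```

```bash
python3 -m pendant '[[0,0,0,-1,0],[0,0,0,-2,0],[0,0,0,-5,0],[0,0,0,-10,0],[0,0,0,-20,0],[0,0,0,-30,0],[0,0,0,-30,0],[0,0,0,-20,0],[0,0,0,0,0],[0,0,0,0,0]]'
python3 -m pendant '[[0,0,20,-10,0],[0,0,40,0,0],[0,0,40,0,0],[0,0,40,0,0],[0,0,40,0,0],[0,0,40,0,0],[0,0,20,0,0],[0,0,0,0,0],[0,0,0,0,0]]'
python3 - <<'E'
from h import *
for n in("scene","top"):
    p,d=optics.snapshot(n); cv2.imwrite(f"pics/{n}6.png",p)
    W=cloud(n,d);x,y,z=W[...,0],W[...,1],W[...,2];h=cv2.cvtColor(p,cv2.COLOR_BGR2HSV).astype(int)
    o=(d>0)&(h[...,0]>5)&(h[...,0]<22)&(h[...,1]>150)&(abs(x-549)<40)&(abs(y-42)<40)&(z>60)&(z<75)
    g=(d>0)&(h[...,0]>45)&(h[...,0]<85)&(h[...,1]>120)&(abs(x-577)<40)&(abs(y-194)<40)&(z>98)
    for nm,m in(("grip",o),("button",g)):
        if m.sum()>4: print(n,nm,m.sum(),W[m].mean(0).round(1),np.percentile(z[m],80).round(1),[np.round(q,1) for q in cv2.minAreaRect(W[m][:,:2].astype(np.float32))])
E
python3 to.py
```

```text
time: 27.85
tool_pos: [575.9, 194.2, 220.8]
tcp_rot: [-180.0, -0.0, -10.0]
ft_force: [-0.2, -0.2, 0.3]
finger_gap: -0.0
time: 28.75
tool_pos: [533.2, -42.0, 229.0]
tcp_rot: [-180.0, 0.1, -10.1]
ft_force: [0.3, 0.1, 0.2]
finger_gap: 0.1
scene grip 36 [553.   41.2  65.3] 67.3 [array([553.4,  40.6]), array([29.8, 10.3]), np.float64(78.0)]
scene button 115 [579.1 193.8 107.2] 110.1 [array([577.1, 194.7]), array([32.2, 34.8]), np.float64(3.3)]
top grip 23 [545.4  31.6  66. ] 67.1 [array([546.2,  31.8]), array([14.8, 11.7]), np.float64(89.5)]
top button 100 [573.5 192.7 108.6] 110.4 [array([573.2, 192.7]), array([28.6, 28.7]), np.float64(1.0)]
t 28.85 pos [533.6 -41.1 229.5] rot [-1.7998e+02  9.0000e-02 -9.9800e+00] F [-0.5  0.6  0.4] M [ 0.01 -0.01 -0.01] gap 0.2
grip in gauge [-144.2    1.6] nose x 30.8 heading err 0.02 F gauge fwd/left [0.5 0.6]
```

View pics/scene6.png

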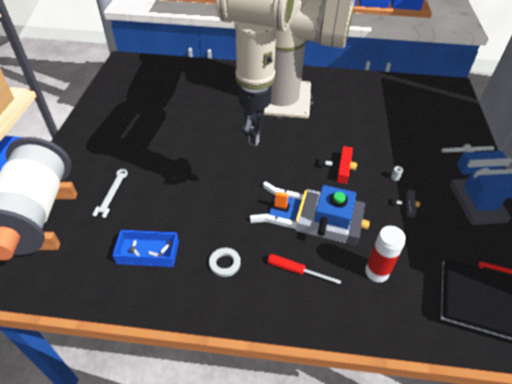

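```bash
python3 -c "
from bench import hand_in; print(hand_in())"
```

```text
the job is handed in; nothing more can be done
None
```

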